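Jack up the sieve shaker and hold it for a foot change

ROBOT

A 6-joint arm with a two-finger parallel gripper is mounted at the origin on the work surface. World frame = base frame: x ahead of the robot, y to its left, z up, the work surface at z = 0. Lengths are in m, angles in rad, forces in N, time in s.
With the tool pointing down it reaches from about 0.375 to 0.975 m from the base axis. Payload 3.8 kg.
Tool frame: the origin (TCP) lies midway between the tips of the shut fingers; the grasp point (between the pads) lies 19 mm behind it; z points along the fingers, y is the line along which they close (so a half turn about z gives the same grasp; the last joint's range is limited). The gripper opens to 85 mm and grips with 20 to 120 N. Pads are 22 mm wide; open, the fingers measure 114 mm over their backs; the gripper's body (76 mm by 85 mm) begins 54 mm behind the grasp point. The pads swing forward as they close: fully open they stand 13 mm farther back than shut.
Start: joints at [1.264, 0.264, 1.604, -0, 1.274, -0.037], TCP at [0.18, 0.651, 0.231] pointing down, gripper open.
Joint ranges: [-2.63, 2.63], [-0.94, 2.18], [0.31, 2.57], [-1.31, 4.45], [0, 2.66], [-2.55, 2.55]. Speed limits (rad/s): [2.57, 2.57, 3.14, 3.14, 3.14, 3.14].

INTERFACE

Orientations are given as a rotation vector (axis times angle).
In Python, from workcell import status, read_camera, workorder, masks_of gives the robot as it stands.
- The arm moves only by the tool drive_tool, never from a script. Its argument "rows" is a list of rows, each a list of 7 numbers: the turn, a rotation vector about the tool's x, y, z in degrees, then the shift along the tool's x, y, z in m, then the opening, from 0 (shut) to 1 (fully open). In form: [[ax, ay, az, tx, ty, tz, claw], ...]. A call has 1 to 8 rows; each row shifts and turns the commanded pose from where the row before left it, along the tool's axes as they then stand; what a row does not reach is not made up. A row lasts 1/12 s, in which the tool goes at most 41.7 mm and 7.16 degrees, less where a joint would pass 70% of its speed; a pose out of reach is approached as far as the arm can. A call is refused whole if a number of a shift passes 0.0417 or a number of a turn 7.16, either way. A call with a gripper value outside its range is refused whole. The fingers move at their own pace and stop on an object; "force" is the grip in N (left out, the last holds). Time passes only in rows, so rows that do not move let the fingers close. It gives the time, the measured TCP pose, the force, the opening and the grip force at its end, in the units of the state.
- status.read_state(): the state, without advancing time (a new reading comes with each control period).
- read_camera(name): name is "scene" or "top" or "wrist"; returns a dict with "color" (400x640x3 uint8, red, green, blue), "intrinsics" (3x3 intrinsics, pixels), "world_from_camera" (4x4, takes a point from camera to world coordinates); the wrist camera has in their place "mount" (4x4, takes a point from camera to tool coordinates, whose origin is the TCP and whose axes are the flange's). Camera axes: x right, y up, looking along -z (the intrinsics and any distortion apply to the point x, -y, -z); pixel columns grow to the right and rows downward; lengths in m; the calibration is good to about 2 mm. A picture is of the moment at which its call begins: read the wrist's pose just before it. There is no depth.
- workorder.finish_job(): hands the job in; it is judged then, once.
Trained networks look in a picture, given as the dict that the camera call returned (one of the last four; its "shot" number tells which), for a name from the list of things; names that differ only in an ending like _2 or _b are one class to them, and where a whole thing is asked for, a point or a joint stands for the part that bears it (a point fixed in the world has none). Each returns a list of dicts, best first, with "score" (0 to 1); they miss things now and then, are a little off and sometimes report something else, mostly with a low value. They report only what shows in the picture. A call takes as long as a camera call.
- masks_of(picture, name): "mask" (400x640 bool, what is visible of it) and "bbox" ([left, top, right, bottom] in pixels, round what is visible of it).
The state is a dict: "time": time; "q": joint angles; "joint_vel": joint speeds; "joint_torque": joint torques, N m; "tool_pos": TCP position; "tcp_rot": TCP orientation; "wrist_force": force on the tool from outside, world axes, zero at the start; "torque": the same for the moment, N m; "width": opening from 0.0 (shut) to 1.0 (fully open); "grip_force": force on a finger pad.
Only numpy, scipy, OpenCV 4.12 (cv2) and the standard library are available. Lean on these libraries where they do the work, as an engineer would, in place of code of your own. Each camera call takes 0.05 s, during which the arm holds its last target. There are 200 camera calls.

TASK

The rubber feet under the lug side of the sieve shaker are worn and a colleague is about to change them: set the red lever jack on the bench under the shaker's lug, square to the machine, pushed in until its nose stops against the shaker's side wall, so that the saddle stands under the yellow lift pad. Then pump the jack's handle until the shaker's feet on that side hang about 5 mm or more clear of the bench, and finish with the handle held fully down: this jack does not keep a load up by itself, so do not let go - the job ends while you are holding. Lift the shaker by its pad with the jack only, and leave the jars, the tin, the wrench and the two new feet where they are.

Things in the scene. Friction and masses are not known exactly. Their poses are not given: they have to be found in the camera images.
- shaker: sieve shaker, 6 to 10 kg: green housing 300 x 300 mm, walls from 22 to 120 mm above the bench, on four rubber feet, sieve stack in the middle up to 325 mm. Origin: centre of the footprint, on the bench; z up. The +y wall (plane y = 150 mm) carries the lug with the lift pad. Pushed up at the pad it tips about its two feet on the -y side (y = -130 mm); it does not slide
- lift_pad (a point): centre of the lower face of the yellow lift pad, a disc 38 mm across under the lug, 118 mm above the bench at rest; at x = 0, y = 183 mm in the shaker's frame (33 mm out from the wall). The lug is a dark plate 76 mm wide reaching 55 mm out from the wall, top at 132 mm; a yellow spot with a black dot on its top marks the pad's centre
- near_foot (a point): underside of one of the two shaker feet on the lug side (both rise together): height 0 at rest; its height is the clearance under the feet
- jack: red ratchet lever jack, 0.84 kg, loose. Origin: centre of the underside of its base plate (150 x 80 x 10 mm); z up, +x to the nose; the handle reaches back over -x. Two side cheeks, 56 mm over their outer faces, x = -72 to 18 mm, top at 86 mm: grip across them from above at x = -45 mm (the raised handle lies between them, its top below 95 mm there); that place is 120 mm behind the nose
- jack_nose (a point): middle of the jack's front face (nose block 60 mm wide, 39 mm high): x = 75 mm, z = 24 mm in the jack's frame. With the nose against the shaker's wall and the jack square to it, the saddle (33 mm behind the nose) is right under the pad in depth; sideways it must be lined up with the pad
- jack_ram: the jack's ram: origin at the centre of the top of its steel saddle (34 mm across), at x = 42 mm, y = 0 in the jack's frame. Starts 94 to 104 mm high. A full handle stroke drives it up 10 to 16 mm in 5 mm notches; free, it stays there; loaded, it sinks back off the pad as the handle rises. 2 or 3 full strokes: the last holds the feet 6 to 11 mm up; if only 2 mm, let the handle up, press again
- jack_handle (a joint): pump handle angle: 0 = fully up (a spring returns it there within 0.5 s when let go), 0.5 rad = fully down on its stop. Turns about a pin at x = -6 mm, z = 60 mm in the jack's frame; slopes 0.25 rad up to the rear at 0, 0.25 rad down at 0.5. Pressing at the grip takes 2 to 3 N while the saddle is free, 8 to 17 N with the shaker on it
- handle_grip (a point): point on the handle's axis in the middle of its black rubber grip (21 mm thick, 60 mm long), 145 mm from the pivot pin: press down here from above with closed fingers. 96 mm above the bench when up, 24 mm when fully down
- jar0: bystander: sample jar, 74 mm across, 80 mm tall with a yellow lid; origin at the centre of its underside
- jar1: bystander: sample jar, 74 mm across, 80 mm tall with a yellow lid; origin at the centre of its underside
- jar2: bystander: sample jar, 74 mm across, 80 mm tall with a yellow lid; origin at the centre of its underside
- new_foot0: bystander: new rubber foot, 42 mm across, 26 mm tall; origin at the centre of its underside
- new_foot1: bystander: the other new rubber foot, like the first
- wrench: bystander: steel wrench lying flat on the bench; origin at the middle of its underside
- tin: bystander: aluminium moisture tin, 83 mm across, 42 mm tall; origin at the centre of its underside

How it is judged:
On the way, in this order (a step that is already met when the one before it is completed fails the run):
1. the jack stands on the bench, square to the shaker, nose home against its side wall, saddle under the lift pad, the shaker not yet lifted (horizontal distance between jack_ram and lift_pad below 0.01 m and y of jack_nose in the frame of shaker below 0.156 m and angle between the x axis of jack and the y axis of shaker, either way round below 0.12 rad and height (world z) of jack below 0.003 m and height (world z) of near_foot below 0.001 m and value of joint jack_handle below 0.1 rad), for 0.2 s.
2. the handle is pumped: the shaker's weight comes on to the saddle (contact force between jack_ram and shaker above 10 N and value of joint jack_handle above 0.15 rad and height (world z) of near_foot above 0.001 m), for 0.1 s.
At the end, for the whole second after the job is handed in: The robot still presses the jack handle down (0.43 rad or more of 0.5, over 3 N); the jack stands flat, saddle within 12 mm of the pad centre, carrying the shaker (over 15 N); the lug-side feet are 4 mm or more off the bench; the robot does not touch the shaker (height (world z) of near_foot above 0.004 m and value of joint jack_handle above 0.43 rad and contact force between any of the arm, the fingers and jack above 3 N and contact force between jack_ram and shaker above 15 N and horizontal distance between jack_ram and lift_pad below 0.012 m and height (world z) of jack below 0.003 m and angle between jack's own z axis and vertical below 0.06 rad and contact force between each of the arm, the fingers and shaker below 1 N); the arm keeps its last pose, push and grip.
It fails at once if the shaker was lifted elsewhere than at its pad, or by the robot's hand (height (world z) of near_foot above 0.002 m and (horizontal distance between jack_ram and lift_pad above 0.015 m or contact force between any of the arm, the fingers and shaker above 5 N)).
It fails at once if a jar, the tin, the wrench or a new foot was moved (distance of any of jar0, jar1, jar2, new_foot0, new_foot1, wrench, tin from where it was at the start of the episode above 0.025 m).
It also fails if it takes over 64 s, if anything falls off the work surface, if the arm or the gripper's body presses on something with over 40 N, if the wrist force passes 120 N, or if a joint passes its speed limit or range.

## Working session

There is one attempt and no reset: what is moved stays moved. The work goes in short steps, Python scripts to look and compute and a tool call to move; the robot and the scene stay as the last step left them, time stands still between calls to the robot, and variables do not carry over. Pictures are saved under pics/ and viewed, at most 10 in all, crops included, and the job is handed in when it is done.

Besides the shell and the picture viewer there is one more tool, called after "Call:" as a command line: name --pt "numbers of a row" for each row, then --argument value for the rest. drive_tool: Moves the arm, as the interface text tells. Its arguments: {"type":"object","properties":{"rows":{"type":"array"},"force":{"type":"number"}},"required":["rows"]}

```bash
ls; mkdir -p pics
cat > h.py <<'E'
import numpy as np, cv2
from workcell import status, read_camera, workorder, masks_of
def save(p,n): cv2.imwrite('pics/'+n,cv2.cvtColor(p["color"],cv2.COLOR_RGB2BGR))
def proj(p,X,T=None):
    T=p["world_from_camera"] if T is None else T
    X=np.atleast_2d(X); c=(X-T[:3,3])@T[:3,:3]; c=c*[1,-1,-1]; u=c@np.array(p["intrinsics"]).T
    return u[:,:2]/u[:,2:]
def unproj(p,uv,z,T=None):
    T=p["world_from_camera"] if T is None else T
    uv=np.atleast_2d(uv); d=np.c_[uv,np.ones(len(uv))]@np.linalg.inv(p["intrinsics"]).T
    d=(d*[1,-1,-1])@T[:3,:3].T; return T[:3,3]+d*((z-T[2,3])/d[:,2:])
E
python3 - <<'E'
from h import *
s=status.read_state(); print({k:np.round(v,3) for k,v in s.items()})
for n in("top","scene"):
    p=read_camera(n); save(p,n+"0.png"); print(n,[k for k in p]); print(np.round(p["world_from_camera"],3),np.round(p["intrinsics"],1), p.get("distortion"))
    for o in("jack","shaker","jack_ram","handle_grip","lift_pad","jar0","wrench","tin","new_foot0"):
        for m in masks_of(p,o):
            if m["score"]>.3: 
                c=np.argwhere(m["mask"]).mean(0)[::-1]; print(o,round(m["score"],2),m["bbox"],c.round(1),unproj(p,c,0.0)[0].round(3))
E
```

```text
pics
{'time': np.float64(0.0), 'q': array([ 1.264,  0.265,  1.605, -0.   ,  1.274, -0.037]), 'joint_vel': array([ 0.001, -0.002,  0.   ,  0.   ,  0.001,  0.   ]), 'joint_torque': array([ 2.0000e-03, -5.1511e+01, -3.6732e+01,  0.0000e+00,  1.3000e-02,
        0.0000e+00]), 'tool_pos': array([0.18, 0.65, 0.23]), 'tcp_rot': array([-0.422, -3.113,  0.004]), 'wrist_force': array([-0.704,  0.934,  0.176]), 'torque': array([-0.002, -0.002,  0.023]), 'grip_force': np.float64(0.0), 'width': np.float64(1.004)}
top ['color', 'intrinsics', 'world_from_camera', 'shot']
[[ 0.169  0.963 -0.208  0.397]
 [-0.986  0.166 -0.03   0.06 ]
 [ 0.006  0.21   0.978  0.933]
 [ 0.     0.     0.     1.   ]] [[371.1   0.  322.2]
 [  0.  371.1 203.5]
 [  0.    0.    1. ]] None
jack 0.9 [170.0, 189.5, 287.0, 229.2] [240.5 209.4] [0.545 0.292 0.   ]
shaker 0.65 [397.6, 144.2, 595.4, 314.5] [496.1 233.6] [ 0.594 -0.36   0.   ]
jack_ram 0.7 [256.4, 191.9, 271.1, 209.4] [263.2 198.9] [0.582 0.24  0.   ]
handle_grip 0.77 [168.4, 200.4, 255.4, 216.8] [213.5 209.4] [0.534 0.359 0.   ]
handle_grip 0.61 [257.4, 190.0, 268.0
[... 1033 characters left out ...]
3 -0.36   0.   ]
handle_grip 0.83 [382.6, 175.5, 449.0, 206.8] [414.3 192. ] [0.471 0.345 0.   ]
lift_pad 0.94 [111.1, 83.4, 259.5, 240.8] [179.1 173.3] [ 0.493 -0.36   0.   ]
jar0 0.94 [359.0, 254.4, 388.8, 288.1] [372.6 270.6] [0.727 0.241 0.   ]
jar0 0.84 [311.1, 250.2, 338.8, 287.1] [323.7 267.7] [0.735 0.113 0.   ]
jar0 0.45 [381.4, 176.2, 449.6, 206.3] [415.  191.9] [0.47  0.347 0.   ]
wrench 0.89 [342.1, 147.6, 400.3, 164.6] [373.3 155.9] [0.357 0.218 0.   ]
tin 0.67 [422.9, 244.6, 455.3, 283.8] [439.  264.4] [0.687 0.415 0.   ]
new_foot0 0.53 [290.8, 142.4, 301.4, 158.7] [295.1 152.2] [ 0.372 -0.024  0.   ]
new_foot0 0.45 [314.7, 148.4, 328.1, 166.3] [319.9 155.7] [0.376 0.054 0.   ]
```

View pics/top0.png

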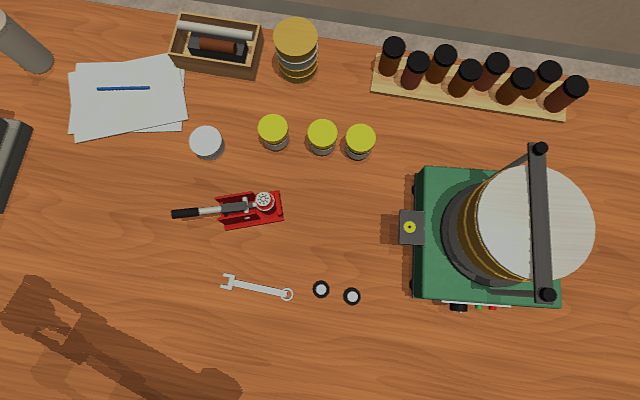

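View pics/scene0.png

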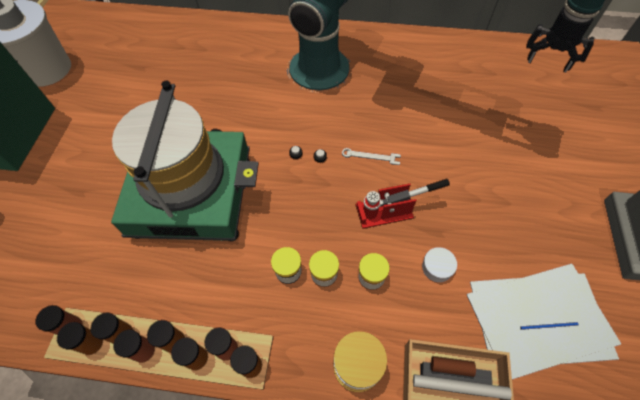

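The top view shows the jack at about (250,208) with its nose to the right (283,205), and the lug spot at (410,227). The jars, wrench and feet leave a corridor between them. The scene view agrees. Next I'll zoom in for the poses.

Run:
```python
from h import *
P={n:read_camera(n) for n in("top","scene")}
tiles=[]
for n,bs in(("top",[(155,170,305,250),(380,150,480,320)]),("scene",[(340,165,460,240),(200,120,275,250)])):
    im=cv2.cvtColor(P[n]["color"],cv2.COLOR_RGB2BGR); hsv=cv2.cvtColor(im,cv2.COLOR_BGR2HSV)
    # yellow spot near lug
    y=cv2.inRange(hsv,(22,120,120),(38,255,255)); k=np.zeros_like(y)
    b=(395,210,425,245) if n=="top" else (238,160,260,185)
    k[b[1]:b[3],b[0]:b[2]]=1
    c=cv2.moments(y*k,True); c=np.array([c["m10"],c["m01"]])/c["m00"]; print(n,"spot",c,unproj(P[n],c,.132).round(4))
    for b in bs:
        t=im[b[1]:b[3],b[0]:b[2]]; s=min(400/t.shape[1],300/t.shape[0]); t=cv2.resize(t,None,fx=s,fy=s,interpolation=cv2.INTER_CUBIC)
        tiles.append(cv2.copyMakeBorder(t,0,300-t.shape[0],0,400-t.shape[1],cv2.BORDER_CONSTANT)); print(b,s)
cv2.imwrite("pics/zoom.png",np.vstack([np.hstack(tiles[:2]),np.hstack(tiles[2:])]))
```

```text
top spot [409.28571429 226.45535714] [[ 0.5499 -0.1119  0.132 ]]
(155, 170, 305, 250) 2.6666666666666665
(380, 150, 480, 320) 1.7647058823529411
scene spot [247.69014085 172.4084507 ] [[ 0.5463 -0.113   0.132 ]]
(340, 165, 460, 240) 3.3333333333333335
(200, 120, 275, 250) 2.3076923076923075
```

View pics/zoom.png

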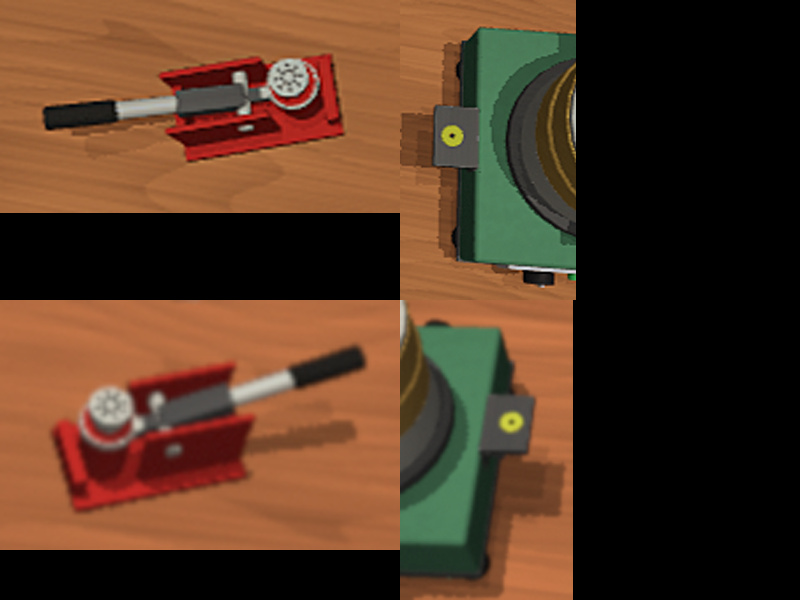

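Run:
```python
from h import *
from scipy.optimize import least_squares
P={n:read_camera(n) for n in("top","scene")}
for n,a in(("top",[(425.3,167),(422.5,298.5)]),("scene",[(243.3,133),(236.4,226)])):
    w=unproj(P[n],a,.12); d=w[0]-w[1]; print(n,w.round(4),"edge yaw deg",np.degrees(np.arctan2(d[1],d[0])),np.linalg.norm(d))
def tri(a,b):
    f=lambda X:np.r_[proj(P["top"],X)[0]-a,proj(P["scene"],X)[0]-b]
    r=least_squares(f,[.5,.2,.1]); return r.x,r.fun
s,fs=tri((263.75,198.9),(373,196.2)); g,fg=tri((185,212.75),(438.4,184.8))
print("spot",tri((409.29,226.46),(247.69,172.41))); print("saddle",s,fs,"grip",g,fg)
for n,a,b in(("top",(263.75,198.9),(185,212.75)),("scene",(373,196.2),(438.4,184.8))):
    S=unproj(P[n],a,.1)[0];G=unproj(P[n],b,.1)[0];print(n,S.round(4),G.round(4),np.linalg.norm(S-G),"jack yaw",np.degrees(np.arctan2(*(S-G)[1::-1])))
w=unproj(P["top"],[(225.5,230),(283.6,219.9)],.01);d=w[1]-w[0];print(w,np.degrees(np.arctan2(d[1],d[0])))
T=cv2.Rodrigues(status.read_state()["tcp_rot"])[0]; print(T.round(3)); print(read_camera("wrist")["mount"].round(3))
```

```text
top [[ 0.6953 -0.1341  0.12  ]
 [ 0.4032 -0.1608  0.12  ]] edge yaw deg 5.213775380918756 0.29331414711432824
scene [[ 0.4093 -0.1586  0.12  ]
 [ 0.6982 -0.1096  0.12  ]] edge yaw deg -170.36568049942605 0.2929950219628905
spot (array([ 0.54912576, -0.1111864 ,  0.13645202]), array([0.12338786, 0.00023349, 0.14976125, 0.01836677]))
saddle [0.56176386 0.21983976 0.10368111] [-0.53208203 -0.0139401  -0.6077455   0.07576099] grip [0.50073375 0.39172783 0.09644906] [-0.37623606 -0.01473778 -0.43836234  0.11289472]
top [0.5627 0.2193 0.1   ] [0.5004 0.3895 0.1   ] 0.18116457669732397 jack yaw -69.89902859976168
scene [0.5592 0.2216 0.1   ] [0.5025 0.3921 0.1   ] 0.1796236545933728 jack yaw -71.6229845566569
[[0.48603668 0.31468424 0.01      ]
 [0.53587027 0.1764159  0.01      ]] -70.18021995235169
[[-0.964  0.267  0.   ]
 [ 0.267  0.964 -0.   ]
 [-0.    -0.    -1.   ]]
[[-0.     0.964  0.265  0.068]
 [ 1.     0.001 -0.    -0.001]
 [-0.001  0.265 -0.964 -0.143]
 [ 0.     0.     0.     1.   ]]
```

Call:
drive_tool --pt "0 0 6.875 0 0 0 1" --pt "0 0 6.875 0 0 0 1" --pt "0 0 6.875 0 0 0 1" --pt "0 0 6.875 0 0 0 1" --pt "0 0 6.875 0 0 0 1" --pt "0 0 6.875 0 0 0 1" --pt "0 0 6.875 0 0 0 1" --pt "0 0 6.875 0 0 0 1"

```text
time: 1.92
tool_pos: [0.1799, 0.6505, 0.2313]
tcp_rot: [1.82, 2.561, -0.0]
wrist_force: [1.5, 0.2, 0.0]
width: 1.0
grip_force: 0.0
```

Call:
drive_tool --pt "0 0 0 -0.0343 0.0166 0 1" --pt "0 0 0 -0.0343 0.0166 0 1" --pt "0 0 0 -0.0343 0.0166 0 1" --pt "0 0 0 -0.0343 0.0166 0 1" --pt "0 0 0 -0.0343 0.0166 0 1" --pt "0 0 0 -0.0343 0.0166 0 1" --pt "0 0 0 -0.0343 0.0166 0 1" --pt "0 0 0 -0.0343 0.0166 0 1"

```text
time: 2.58
tool_pos: [0.3979, 0.435, 0.2316]
tcp_rot: [1.812, 2.566, 0.001]
wrist_force: [0.7, 0.0, 0.2]
width: 1.001
grip_force: 0.0
```

Call:
drive_tool --pt "0 0 0 -0.0343 0.0166 0 1" --pt "0 0 0 -0.0343 0.0166 0 1" --pt "0 0 0 -0.0343 0.0166 0 1" --pt "0 0 0 -0.0343 0.0166 0 1" --pt "0 0 0 -0.0343 0.0166 0 1" --pt "0 0 0 0 0 0 1"

```text
time: 3.08
tool_pos: [0.537, 0.2976, 0.2315]
tcp_rot: [1.817, 2.558, 0.0]
wrist_force: [-0.6, -0.0, 0.8]
width: 1.002
grip_force: 0.0
```

```bash
cat >> h.py <<'E'
def wrist():
    s=status.read_state(); p=read_camera("wrist"); T=np.eye(4); T[:3,:3]=cv2.Rodrigues(np.array(s["tcp_rot"]))[0]; T[:3,3]=s["tool_pos"]
    return p,T@p["mount"],T
E
python3 - <<'E'
from h import *
p,W,T=wrist(); save(p,"w1.png"); np.savez("w1.npz",W=W,K=p["intrinsics"]); print(T.round(3))
hsv=cv2.cvtColor(p["color"],cv2.COLOR_RGB2HSV)
for m in masks_of(p,"jack")[:1]: print(m["score"],m["bbox"])
for m in masks_of(p,"jack_ram")[:2]: print(m["score"],m["bbox"])
# predicted model overlay
y=np.radians(-70.5); o=np.array([.561,.22])-.042*np.array([np.cos(y),np.sin(y)])
R=np.array([[np.cos(y),-np.sin(y)],[np.sin(y),np.cos(y)]])
def w(x,yy,z): return np.r_[o+R@[x,yy],z]
im=cv2.cvtColor(p["color"],cv2.COLOR_RGB2BGR)
for pts in([(-72,28,86),(18,28,86)],[(-72,-28,86),(18,-28,86)],[(75,-30,39),(75,30,39)],[(-75,-40,10),(75,-40,10),(75,40,10),(-75,40,10),(-75,-40,10)],[(42,-17,100),(42,17,100)]):
    u=proj(p,[w(*np.array(q)/1000) for q in pts],W); print(u.round(0).tolist())
    cv2.polylines(im,[u.round().astype(int)],False,(255,255,0),1)
cv2.imwrite("pics/w1o.png",im)
E
```

```text
[[-0.33   0.944  0.003  0.537]
 [ 0.944  0.33  -0.002  0.298]
 [-0.003  0.002 -1.     0.232]
 [ 0.     0.     0.     1.   ]]
0.95 [286.4, 49.8, 350.4, 292.7]
0.95 [306.1, 251.4, 333.8, 288.2]
[[345.0, 163.0], [343.0, 247.0]]
[[289.0, 163.0], [291.0, 247.0]]
[[294.0, 274.0], [341.0, 273.0]]
[[285.0, 153.0], [289.0, 263.0], [347.0, 263.0], [349.0, 153.0], [285.0, 153.0]]
[[301.0, 274.0], [334.0, 273.0]]
```

View pics/w1o.png

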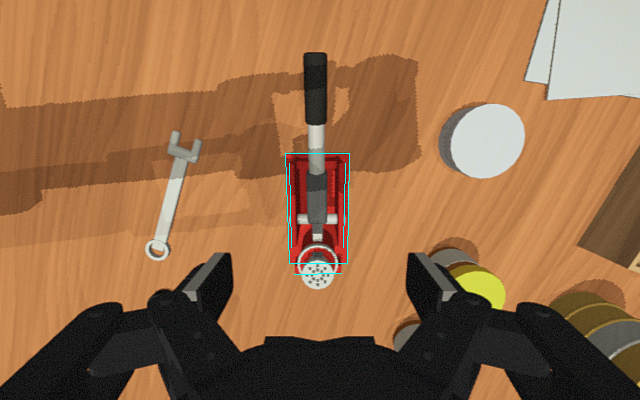

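The overlay matches the jack to about 1–2 mm; its saddle is at (318,272) in the image. I'll descend and grip.

Call:
drive_tool --pt "0 0 0 0.006 -0.003 0.03 1" --pt "0 0 0 0 0 0.035 1" --pt "0 0 0 0 0 0.035 1" --pt "0 0 0 0 0 0.035 1" --pt "0 0 0 0 0 0.03 1" --pt "0 0 0 0 0 0.02 1" --pt "0 0 0 0 0 0 1"

```text
time: 3.82
tool_pos: [0.522, 0.3065, 0.0406]
tcp_rot: [-1.806, -2.564, 0.015]
wrist_force: [-0.6, -0.7, -0.8]
width: 1.0
grip_force: 0.0
```

Call:
drive_tool --pt "0 0 0 0 0 0 0" --pt "0 0 0 0 0 0 0" --pt "0 0 0 0 0 0 0" --pt "0 0 0 0 0 0 0" --pt "0 0 0 0 0 0 0" --pt "0 0 0 0 0 0 0" --pt "0 0 0 0 0 0 0" --pt "0 0 0 0 0 0 0" --force 60

```text
time: 4.48
tool_pos: [0.5297, 0.3091, 0.0493]
tcp_rot: [1.811, 2.565, 0.009]
wrist_force: [0.1, 4.2, 7.3]
width: 0.647
grip_force: 67.2
```

Run:
```python
from h import *
tiles=[]
def fitedge(p,a,b,off=6):
    """subpixel edge along line a-b: max gradient of grey along normals, robust fit"""
    g=cv2.GaussianBlur(p["color"],(0,0),.8).astype(float).sum(2); a=np.array(a,float);b=np.array(b,float);t=(b-a)/np.linalg.norm(b-a);n=np.array([-t[1],t[0]])
    pts=[]
    for k in np.linspace(.06,.94,80):
        c=a+k*(b-a); ss=np.arange(-off,off+.01,.25); xy=(c+ss[:,None]*n).astype(np.float32)
        v=cv2.remap(g.astype(np.float32),xy[None,:,0],xy[None,:,1],cv2.INTER_LINEAR)[0]; d=abs(np.gradient(v)); pts.append(xy[d.argmax()])
    l=cv2.fitLine(np.array(pts),cv2.DIST_HUBER,0,.01,.01).ravel(); r=abs((np.array(pts)-l[2:])@[-l[1],l[0]])
    q=np.array([l[2:]+l[:2]*((e-l[2:])@l[:2]) for e in(a,b)]); return q,np.median(r)
P={n:read_camera(n) for n in("top","scene")}
for n,E in(("top",[((425.3,167),(424,205)),((423.5,245),(422.5,298.5)),((422.5,298.5),(545,304.5))]),("scene",[((243.3,133),(240,160)),((239,188),(236.4,226)),])):
    for e in E:
        q,r=fitedge(P[n],*e,off=5); w=unproj(P[n],q,.12); d=w[1]-w[0]; print(n,q.round(1).tolist(),round(float(r),2),w[:,:2].round(4).tolist(),np.degrees(np.arctan2(d[1],d[0])).round(1))
    im=cv2.cvtColor(P[n]["color"],cv2.COLOR_RGB2BGR); b=(390,150,590,320) if n=="top" else (100,100,270,250)
    t=cv2.resize(im[b[1]:b[3],b[0]:b[2]],(400,int(400*(b[3]-b[1])/(b[2]-b[0]))),interpolation=cv2.INTER_CUBIC); tiles.append(t)
h=max(t.shape[0] for t in tiles); cv2.imwrite("pics/z2.png",np.hstack([cv2.copyMakeBorder(t,0,h-t.shape[0],0,0,cv2.BORDER_CONSTANT) for t in tiles]))
```

```text
top [[423.5, 167.0], [423.6, 205.0]] 0.12 [[0.6946, -0.1302], [0.606, -0.1402]] -173.5
top [[422.7, 245.0], [422.3, 298.5]] 0.16 [[0.5165, -0.1484], [0.4031, -0.1604]] -174.0
top [[422.4, 301.3], [544.9, 307.4]] 0.61 [[0.3975, -0.1611], [0.4289, -0.4191]] -83.0
scene [[246.4, 134.1], [237.9, 159.3]] 0.91 [[0.412, -0.1489], [0.5002, -0.1528]] -2.5
scene [[232.6, 189.3], [240.0, 225.3]] 1.28 [[0.5954, -0.1442], [0.6951, -0.1012]] 23.3
```

View pics/z2.png

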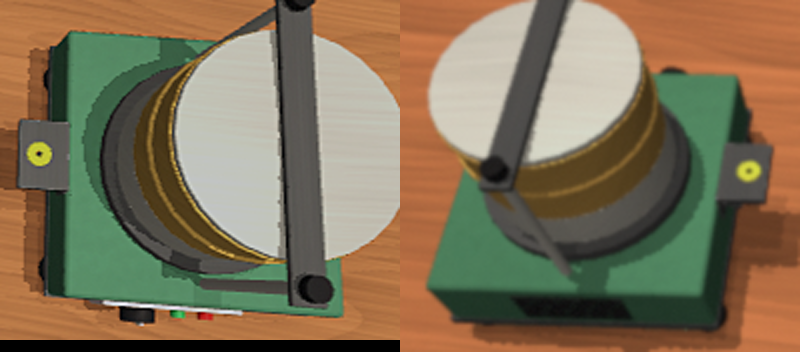

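Top view gives the wall edge at 6.3–7°, consistent with the spot (33 mm out from the fitted wall). I'll turn the jack 13° and slide it.

Call:
drive_tool --pt "0 0 3.25 0 0 0 0" --pt "0 0 3.25 0 0 0 0" --pt "0 0 3.25 0 0 0 0" --pt "0 0 3.25 0 0 0 0" --pt "0 0 0 -0.02 -0.002 0 0" --pt "0 0 0 -0.02 -0.002 0 0" --pt "0 0 0 -0.02 -0.002 0 0" --pt "0 0 0 -0.02 -0.002 0 0"

```text
time: 5.25
tool_pos: [0.531, 0.2287, 0.0492]
tcp_rot: [2.092, 2.343, 0.011]
wrist_force: [0.2, 8.4, 6.1]
width: 0.65
grip_force: 67.0
```

Call:
drive_tool --pt "0 0 0 -0.025 -0.003 0 0" --pt "0 0 0 -0.025 -0.003 0 0" --pt "0 0 0 -0.025 -0.003 0 0" --pt "0 0 0 -0.025 -0.003 0 0" --pt "0 0 0 -0.025 -0.003 0 0" --pt "0 0 0 -0.025 -0.003 0 0" --pt "0 0 0 -0.025 -0.003 0 0" --pt "0 0 0 0 0 0 0"

```text
time: 5.92
tool_pos: [0.53, 0.0471, 0.0492]
tcp_rot: [2.09, 2.339, 0.002]
wrist_force: [-1.4, -9.2, 11.4]
width: 0.644
grip_force: 67.8
```

```bash
cat > chk.py <<'E'
from h import *
import sys
P={n:read_camera(n) for n in("top","scene")}
s=status.read_state(); print({k:np.round(s[k],4) for k in("time","tool_pos","tcp_rot","wrist_force")})
a=np.radians(6.5); n=np.array([-np.sin(a),np.cos(a)]); l=np.array([np.cos(a),np.sin(a)]); pad=np.array([.5485,-.112])
R=cv2.Rodrigues(np.array(s["tcp_rot"]))[0]; d=np.array(s["tool_pos"])[:2]-pad
print("tooly deg",np.degrees(np.arctan2(R[1,1],R[0,1])),"tilt",R[:,2].round(3),"tcp rel pad: lateral",d@l,"out",d@n)
tiles=[]
for k,p in P.items():
    for o in("jack_ram",):
        for m in masks_of(p,o)[:1]:
            b=np.array(m["bbox"]); c=np.argwhere(m["mask"]).mean(0)[::-1]; w=unproj(p,c,.1)[0][:2]-pad; print(k,o,round(m["score"],2),b,c.round(1),"lat",(w@l).round(4),"out",(w@n).round(4))
    b=(300,170,440,275) if k=="top" else (210,120,350,225)
    tiles.append(cv2.resize(cv2.cvtColor(p["color"],cv2.COLOR_RGB2BGR)[b[1]:b[3],b[0]:b[2]],(400,300),interpolation=cv2.INTER_CUBIC))
cv2.imwrite("pics/"+sys.argv[1],np.hstack(tiles))
E
python3 chk.py c1.png
```

```text
{'time': np.float64(6.0167), 'tool_pos': array([0.5299, 0.0473, 0.0493]), 'tcp_rot': array([ 2.0884,  2.3395, -0.    ]), 'wrist_force': array([-1.3639, -9.9567, 11.7268])}
tooly deg 6.491927878558054 tilt [ 0.004 -0.004 -1.   ] tcp rel pad: lateral -0.0004264537729434942 out 0.16041070415399158
scene jack_ram 0.31 [112.5  82.3 260.4 242. ] [179.  173.3] lat -0.0184 out -0.1966
```

View pics/c1.png

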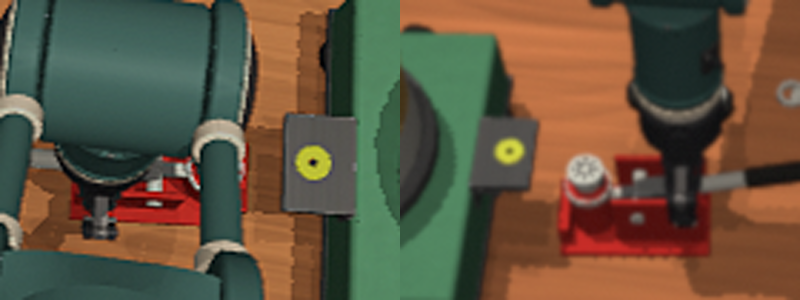

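The scene half of the picture shows the saddle at about (275.5,180.2) and the spot at (248.5,172.5) in full-image pixels. In the top half the arm hides the saddle.

Run:
```python
from h import *
p=read_camera("scene"); a=np.radians(6.5); n=np.array([-np.sin(a),np.cos(a)]); l=np.array([np.cos(a),np.sin(a)])
b=unproj(p,(247.7,172.4),.132)[0][:2]
for z in(.099,.104):
    w=unproj(p,(275.5,180.2),z)[0][:2]; print(w, "lat",(w-b)@l,"out",(w-b)@n)
w=unproj(p,(275.5,180.2),.102)[0][:2]; t=np.array([.5299,.0473]); print("saddle rel tcp lat",(w-t)@l,"out",(w-t)@n)
# square check: nose/right base edge lines from zoom
q=unproj(p,[(210+(573-400)/2.857,120+256/2.857),(210+(709-400)/2.857,120+253/2.857)],.0)[:,:2]; d=q[0]-q[1]; print("jack yaw",np.degrees(np.arctan2(d[1],d[0])))
```

```text
[ 0.54116488 -0.04293504] lat 0.002821178648581186 out 0.07015719115227823
[ 0.54420486 -0.04180015] lat 0.00597009621275782 out 0.07094065104973937
saddle rel tcp lat 0.002866918506605462 out -0.09046014083029155
jack yaw -81.44384730169763
```

Call:
drive_tool --pt "0 0 0 -0.015 -0.0005 0 0" --pt "0 0 0 -0.015 -0.0005 0 0" --pt "0 0 0 -0.015 0 0 0" --pt "0 0 0 -0.01 0 0 0" --pt "0 0 0 -0.005 0 0 0" --pt "0 0 0 0 0 0 0"

```text
time: 6.67
tool_pos: [0.5359, -0.0091, 0.0492]
tcp_rot: [2.092, 2.341, 0.006]
wrist_force: [-1.3, 4.2, 11.4]
width: 0.649
grip_force: 67.7
```

Call:
drive_tool --pt "0 0 0 -0.002 0 0 0" --pt "0 0 0 -0.002 0 0 0" --pt "0 0 0 0 0 0 0"

```text
time: 6.92
tool_pos: [0.5361, -0.0116, 0.0492]
tcp_rot: [2.092, 2.342, 0.008]
wrist_force: [-1.0, 8.2, 11.1]
width: 0.648
grip_force: 67.8
```

Call:
drive_tool --pt "0 0 0 -0.002 0 0 0" --pt "0 0 0 0 0 0 0"

```text
time: 7.08
tool_pos: [0.5364, -0.0134, 0.0492]
tcp_rot: [2.092, 2.342, 0.008]
wrist_force: [-1.8, 9.7, 10.7]
width: 0.649
grip_force: 67.8
```

Call:
drive_tool --pt "0 0 0 -0.002 0 0 0" --pt "0 0 0 0 0 0 0"

```text
time: 7.25
tool_pos: [0.5365, -0.0153, 0.0492]
tcp_rot: [2.092, 2.342, 0.008]
wrist_force: [-1.6, 10.2, 11.7]
width: 0.645
grip_force: 67.8
```

Call:
drive_tool --pt "0 0 0 -0.002 0 0 0" --pt "0 0 0 -0.002 0 0 0" --pt "0 0 0 0 0 0 0"

```text
time: 7.5
tool_pos: [0.5369, -0.0181, 0.0492]
tcp_rot: [-2.093, -2.342, -0.01]
wrist_force: [-1.9, 14.5, 12.6]
width: 0.652
grip_force: 67.7
```

Call:
drive_tool --pt "0 0 0 -0.002 0 0 0" --pt "0 0 0 0 0 0 0"

```text
time: 7.67
tool_pos: [0.5372, -0.0182, 0.0492]
tcp_rot: [-2.093, -2.339, -0.014]
wrist_force: [-0.4, 22.8, 11.7]
width: 0.645
grip_force: 67.8
```

Call:
drive_tool --pt "0 0 0 -0.002 0 0 0" --pt "0 0 0 0 0 0 0"

```text
time: 7.83
tool_pos: [0.5376, -0.0183, 0.0492]
tcp_rot: [-2.093, -2.337, -0.018]
wrist_force: [0.9, 30.5, 11.8]
width: 0.647
grip_force: 67.4
```

Call:
drive_tool --pt "0 0 0 -0.002 0 0 0" --pt "0 0 0 0 0 0 0"

```text
time: 8.0
tool_pos: [0.5378, -0.0184, 0.0494]
tcp_rot: [-2.093, -2.334, -0.021]
wrist_force: [-0.8, 37.8, 13.4]
width: 0.647
grip_force: 67.6
```

Call:
drive_tool --pt "0 0 0 0.002 0 0 0" --pt "0 0 0 0.002 0 0 0" --pt "0 0 0 0 0 0 0.75" --pt "0 0 0 0 0 0 0.9" --pt "0 0 0 0 0 0 1" --pt "0 0 0 0 0 0 1" --pt "0 0 0 0 0 0 1"

```text
time: 8.58
tool_pos: [0.5348, -0.0237, 0.046]
tcp_rot: [-2.092, -2.343, 0.001]
wrist_force: [-0.8, 0.3, 0.9]
width: 1.001
grip_force: 0.0
```

Call:
drive_tool --pt "0 0 0 0 0 -0.015 1" --pt "0 0 0 0 0 -0.03 1" --pt "0 0 0 0 0 -0.035 1" --pt "0 0 0 0 0 -0.035 1" --pt "0 0 0 0.035 0 -0.015 1" --pt "0 0 0 0.035 0 0 1" --pt "0 0 0 0.03 0 0 1" --pt "0 0 0 0 0 0 1"

```text
time: 9.25
tool_pos: [0.5234, 0.0799, 0.1769]
tcp_rot: [-2.088, -2.346, -0.003]
wrist_force: [-0.3, -0.7, 0.2]
width: 1.002
grip_force: 0.0
```

```bash
python3 chk.py c2.png
python3 - <<'E'
from h import *
p,W,T=wrist(); im=cv2.cvtColor(p["color"],cv2.COLOR_RGB2BGR)
for m in masks_of(p,"jack")[:1]: print(m["score"],m["bbox"])
a=np.radians(6.5-90); o=np.array([.5485,-.112])-.042*np.array([np.cos(a),np.sin(a)]); R=np.array([[np.cos(a),-np.sin(a)],[np.sin(a),np.cos(a)]])
for pts in([(-72,28,86),(18,28,86)],[(-72,-28,86),(18,-28,86)],[(75,-150,120),(75,150,120)],[(-75,-40,10),(75,-40,10),(75,40,10),(-75,40,10),(-75,-40,10)],[(22,-38,132),(22,38,132)],[(38,0,132),(46,0,132)],[(-146.5,-10,96),(-146.5,10,96)]):
    u=proj(p,[np.r_[o+R@(np.array(q[:2])/1000),q[2]/1000] for q in pts],W); cv2.polylines(im,[u.round().astype(int)],False,(255,255,0),1)
c=cv2.imread("pics/c2.png"); c=cv2.resize(c,(640,240)); cv2.imwrite("pics/c2w.png",cv2.resize(np.vstack([im[:340],c]),None,fx=1,fy=1))
E
```

```text
{'time': np.float64(9.35), 'tool_pos': array([0.5235, 0.0766, 0.1761]), 'tcp_rot': array([ 2.0887e+00,  2.3465e+00, -1.1000e-03]), 'wrist_force': array([ 0.2703, -0.3547, -0.0075])}
tooly deg 6.6519537802719135 tilt [-0.    -0.001 -1.   ] tcp rel pad: lateral -0.003444000351236806 out 0.19024991470544883
top jack_ram 0.22 [332.3 219.6 413.4 249.8] [377.2 233.7] lat -0.0139 out 0.0648
0.75 [288.7, 183.9, 358.1, 345.5]
```

View pics/c2w.png

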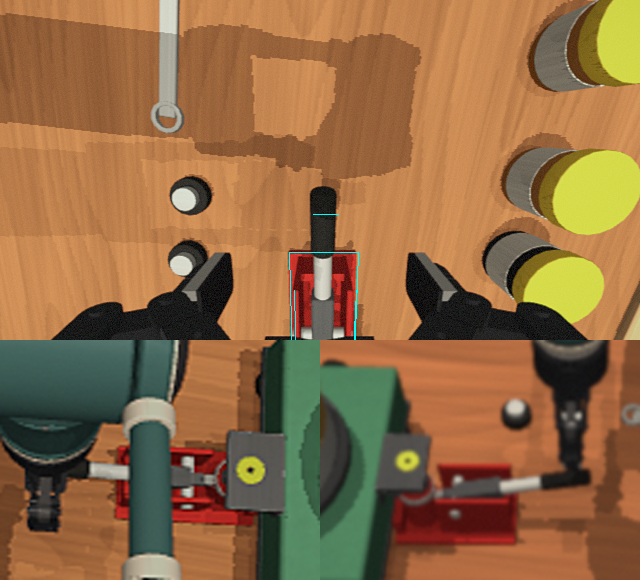

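Run:
```python
from h import *
a=np.radians(6.5-90); o=np.array([.5485,-.112])-.042*np.array([np.cos(a),np.sin(a)]); R=np.array([[np.cos(a),-np.sin(a)],[np.sin(a),np.cos(a)]]); tiles=[]
for n,b in(("top",(335,205,435,280)),("scene",(235,145,335,220))):
    p=read_camera(n); im=cv2.resize(cv2.cvtColor(p["color"],cv2.COLOR_RGB2BGR)[b[1]:b[3],b[0]:b[2]],(400,300),interpolation=cv2.INTER_CUBIC)
    for c,pts in(((255,255,0),[(-72,28,86),(18,28,86)]),((255,255,0),[(-72,-28,86),(18,-28,86)]),((255,0,255),[(75,-40,10),(-75,-40,10),(-75,40,10),(75,40,10)]),((255,255,255),[(75,-38,132),(20,-38,132),(20,38,132),(75,38,132)]),((255,0,0),[(38,0,132),(46,0,132)]),((0,255,0),[(-146.5,-10,96),(-146.5,10,96)])):
        u=proj(p,[np.r_[o+R@(np.array(q[:2])/1000),q[2]/1000] for q in pts]); u=(u-b[:2]+.5)*4-.5; cv2.polylines(im,[u.round().astype(int)],False,c,1)
    tiles.append(im)
cv2.imwrite("pics/o3.png",np.hstack(tiles))
```

```text
(no output)
```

View pics/o3.png

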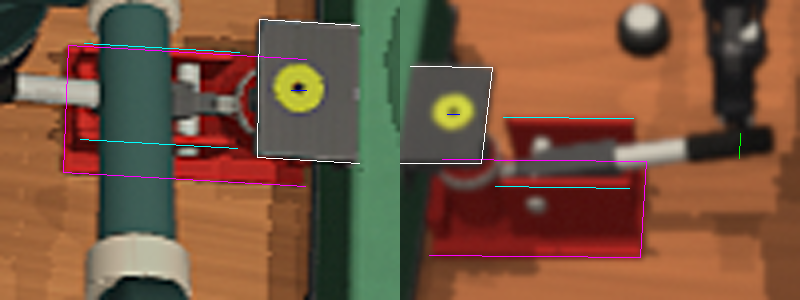

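Top and scene overlays agree with the picture to about 1–3 mm (the saddle's ring points under the spot). Now I'll shut the fingers and make the first stroke.

Call:
drive_tool --pt "0 0 0 0 0.0035 0 0" --pt "0 0 0 0 0 0 0" --pt "0 0 0 0 0 0 0" --pt "0 0 0 0 0 0 0" --pt "0 0 0 0 0 0.025 0" --pt "0 0 0 0 0 0.025 0" --pt "0 0 0 0 0 0.012 0" --pt "0 0 0 0 0 0 0"

```text
time: 10.32
tool_pos: [0.5243, 0.0764, 0.1107]
tcp_rot: [-2.088, -2.341, 0.008]
wrist_force: [-0.1, -0.8, -0.4]
width: 0.005
grip_force: 0.0
```

Call:
drive_tool --pt "0 0 0 0 0 0.01 0" --pt "0 0 0 0 0 0.01 0" --pt "0 0 0 0 0 0.01 0" --pt "0 0 0 0 0 0.01 0" --pt "0 0 0 0 0 0.01 0" --pt "0 0 0 0 0 0.01 0" --pt "0 0 0 0 0 0.01 0" --pt "0 0 0 0 0 0 0"

```text
time: 10.98
tool_pos: [0.5265, 0.0763, 0.0422]
tcp_rot: [-2.09, -2.344, 0.003]
wrist_force: [1.4, 1.3, 2.8]
width: -0.001
grip_force: 1.4
```

Call:
drive_tool --pt "0 0 0 0 0 0.005 0" --pt "0 0 0 0 0 0.004 0" --pt "0 0 0 0 0 0 0"

```text
time: 11.23
tool_pos: [0.527, 0.0764, 0.035]
tcp_rot: [-2.091, -2.344, 0.001]
wrist_force: [-2.3, -0.5, 6.9]
width: -0.001
grip_force: 3.4
```

Call:
drive_tool --pt "0 0 0 0 0 0.002 0" --pt "0 0 0 0 0 0 0"

```text
time: 11.4
tool_pos: [0.5274, 0.0765, 0.034]
tcp_rot: [-2.091, -2.344, 0.001]
wrist_force: [-4.6, -0.1, 11.4]
width: -0.004
grip_force: 5.3
```

Call:
drive_tool --pt "0 0 0 0 0 -0.02 0" --pt "0 0 0 0 0.0015 -0.025 0" --pt "0 0 0 0 0 -0.035 0" --pt "0 0 0 0 0 0 0" --pt "0 0 0 0 0 0 0" --pt "0 0 0 0 0 0 0" --pt "0 0 0 0 0 0 0" --pt "0 0 0 0 0 0 0"

```text
time: 12.07
tool_pos: [0.5273, 0.0766, 0.1114]
tcp_rot: [-2.09, -2.343, 0.004]
wrist_force: [0.6, -0.0, -0.6]
width: -0.003
grip_force: 0.0
```

Call:
drive_tool --pt "0 0 0 0 0 0.01 0" --pt "0 0 0 0 0 0.01 0" --pt "0 0 0 0 0 0.01 0" --pt "0 0 0 0 0 0.01 0" --pt "0 0 0 0 0 0.01 0" --pt "0 0 0 0 0 0.01 0" --pt "0 0 0 0 0 0 0"

```text
time: 12.65
tool_pos: [0.5294, 0.0785, 0.0527]
tcp_rot: [-2.091, -2.343, -0.004]
wrist_force: [-1.7, 6.6, 12.9]
width: 0.001
grip_force: 6.5
```

Call:
drive_tool --pt "0 0 0 0 0 0.01 0" --pt "0 0 0 0 0 0.005 0" --pt "0 0 0 0 0 0.004 0" --pt "0 0 0 0 0 0.002 0" --pt "0 0 0 0 0 0 0"

```text
time: 13.07
tool_pos: [0.5305, 0.0768, 0.0344]
tcp_rot: [2.089, 2.344, 0.002]
wrist_force: [-5.9, -0.6, 23.8]
width: -0.005
grip_force: 11.0
```

```bash
cat > lift.py <<'E'
from h import *
print({k:np.round(v,3) for k,v in status.read_state().items() if k in("time","tool_pos","wrist_force")})
for n,b,c0 in(("top",(395,210,425,245),(409.286,226.455)),("scene",(238,155,260,185),(247.69,172.41))):
    p=read_camera(n); hsv=cv2.cvtColor(p["color"],cv2.COLOR_RGB2HSV); y=cv2.inRange(hsv,(22,120,120),(38,255,255)); k=np.zeros_like(y); k[b[1]:b[3],b[0]:b[2]]=1
    c=cv2.moments(y*k,True); c=np.array([c["m10"],c["m01"]])/c["m00"]
    X0=unproj(p,c0,.132)[0]; a=np.radians(6.5); nn=np.array([-np.sin(a),np.cos(a),0]); X=[]
    for f in(0,.002,.004,.006,.008,.010,.012):
        t=f/.26; X.append(X0+nn*(-.132*t)+[0,0,.313*t])
    print(n,c.round(2),(proj(p,X)-proj(p,X0)).round(2).tolist(),"seen",(c-c0).round(2))
p=read_camera("scene"); save(p,"l.png")
E
python3 lift.py
```

```text
{'time': np.float64(13.067), 'tool_pos': array([0.531, 0.077, 0.034]), 'wrist_force': array([-5.873, -0.634, 23.83 ])}
top [412.75 225.86] [[0.0, 0.0], [0.73, -0.14], [1.46, -0.28], [2.19, -0.42], [2.93, -0.56], [3.68, -0.7], [4.43, -0.85]] seen [ 3.47 -0.6 ]
scene [245.19 169.99] [[-0.0, 0.0], [-0.54, -0.51], [-1.08, -1.01], [-1.62, -1.52], [-2.16, -2.04], [-2.71, -2.55], [-3.25, -3.06]] seen [-2.5  -2.42]
```

Feet are about 9 mm up with the handle on its stop. I'll hold and check that it's stable.

Call:
drive_tool --pt "0 0 0 0 0 0 0" --pt "0 0 0 0 0 0 0" --pt "0 0 0 0 0 0 0" --pt "0 0 0 0 0 0 0" --pt "0 0 0 0 0 0 0" --pt "0 0 0 0 0 0 0" --pt "0 0 0 0 0 0 0" --pt "0 0 0 0 0 0 0"

```text
time: 13.88
tool_pos: [0.5305, 0.0768, 0.0345]
tcp_rot: [2.089, 2.343, 0.002]
wrist_force: [-4.7, -1.0, 22.1]
width: -0.0
grip_force: 10.5
```

```bash
python3 lift.py; python3 -c "
import cv2;im=cv2.imread('pics/l.png')[130:250,200:360];cv2.imwrite('pics/l2.png',cv2.resize(im,(800,600),interpolation=cv2.INTER_CUBIC))"
```

```text
{'time': np.float64(13.883), 'tool_pos': array([0.53 , 0.077, 0.035]), 'wrist_force': array([-4.68 , -1.01 , 22.092])}
top [412.75 225.86] [[0.0, 0.0], [0.73, -0.14], [1.46, -0.28], [2.19, -0.42], [2.93, -0.56], [3.68, -0.7], [4.43, -0.85]] seen [ 3.47 -0.6 ]
scene [245.26 169.99] [[-0.0, 0.0], [-0.54, -0.51], [-1.08, -1.01], [-1.62, -1.52], [-2.16, -2.04], [-2.71, -2.55], [-3.25, -3.06]] seen [-2.43 -2.42]
```

View pics/l2.png

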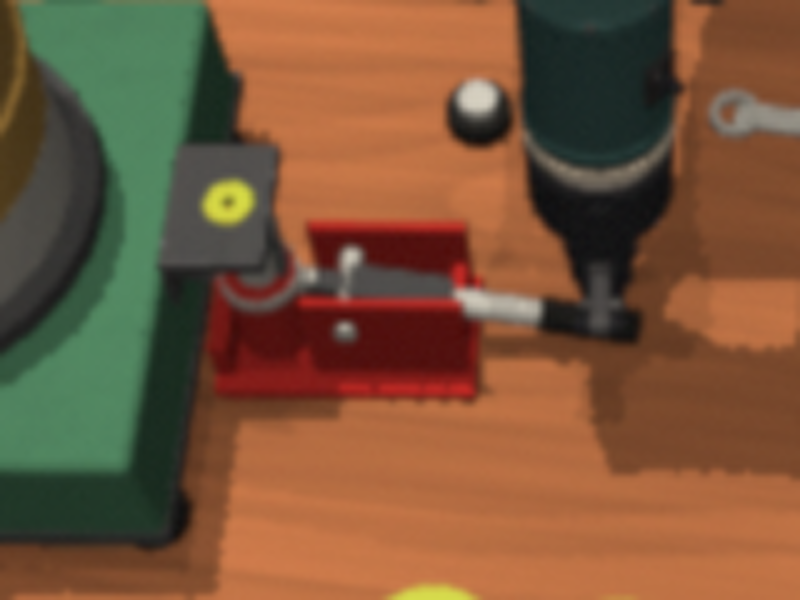

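The picture shows the handle pressed down with the fingers at (600,310) on the grip. The jack is flat against the wall under the lug, with the spot at (228,202), and the pose is stable. I'll hand it in.

```bash
python3 -c "
from workcell import workorder
print(workorder.finish_job())"
```

```text
the job is handed in; nothing more can be done
None
```

The job is handed in: the jack stands under the lug with its nose against the wall, the feet on that side are about 9 mm clear by camera measurement, and the arm is holding the handle fully down; no verdict came back.

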